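# Check the pin socket of a sculpture foot with a go / no-go plug gauge

### The arm

A 6-joint arm with a two-finger parallel gripper is mounted at the origin on the work surface. World frame = base frame: x ahead of the robot, y to its left, z up, the work surface at z = 0. Lengths are in mm, angles in rad, forces in N, time in s.
With the tool pointing down it reaches from about 350 to 875 mm from the base axis. Payload 4.2 kg.
Tool frame: the origin (TCP) lies between the finger pads; the fingertips stand 11 mm ahead of it and the grasp point (between the pads) lies 8 mm behind it; z points along the fingers, y is the direction in which the jaws open and shut (so a half turn about z gives the same grasp; the last joint's range is limited). The gripper opens to 85 mm and grips with 20 to 120 N. Pads are 22 mm wide; open, the fingers measure 114 mm over their backs; the gripper's body (76 mm by 85 mm) begins 54 mm behind the grasp point. The pads swing forward as they close: fully open they stand 13 mm farther back than shut.
Start: joints at [-1.082, 0.385, 0.008, 0, -1.194, -0.259], TCP at [142.382, -608.545, 242.312] pointing down, gripper open.
Joint ranges: [-3.14, 3.14], [-1.21, 2.06], [-1.07, 1.41], [-3.16, 2.05], [-2.99, -0.16], [-3.1, 3.1]. Speed limits (rad/s): [2.79, 2.79, 3.14, 3.14, 3.14, 3.14].

### API

Orientations are given as a unit quaternion [x, y, z, w].
In Python, from bench import * gives the robot as it stands.
- The arm moves only by the tool servo_tool, never from a script. Its argument "rows" is a list of rows, each a list of 7 numbers: the opening, from 0 (shut) to 1 (fully open), then the shift along the tool's x, y, z in cm, then the turn, a rotation vector about the tool's x, y, z in degrees. A call has 1 to 12 rows; each row shifts and turns the commanded pose from where the row before left it, along the tool's axes as they then stand; what a row does not reach is not made up. A row lasts 1/10 s, in which the tool goes at most 50 mm and 8.59 degrees, less where a joint would pass 70% of its speed; a pose out of reach is approached as far as the arm can. A call is refused whole if a number of a shift passes 5 or a number of a turn 8.59, either way. A call with a gripper value outside its range is refused whole. The fingers move at their own pace and stop on an object; the grip force is fixed at half the most. Time passes only in rows, so rows that do not move let the fingers close. It gives the time, the measured TCP pose, the force and the opening at its end, in the units of the state.
- read_state(): the state, without advancing time (a new reading comes with each control period).
- get_image(name): name is "scene" or "top" or "wrist"; returns a dict with "image" (480x640x3 uint8, red, green, blue), "mtx" (3x3 intrinsics, pixels), "k1" (the pictures are not rectified: a ray, as slopes to the right and down, at radius r is drawn at 1 + k1 r^2 times it, then the intrinsics apply), "extrinsics" (4x4, takes a point from camera to world coordinates). Camera axes: x right, y up, looking along -z (the intrinsics and any distortion apply to the point x, -y, -z); pixel columns grow to the right and rows downward; lengths in mm; the calibration is good to about 2 mm. A picture is of the moment at which its call begins. There is no depth.
- job_done(): hands the job in, once; it reports no verdict.
The state is a dict: "clock": time; "joints": joint angles; "joint_vel": joint speeds; "joint_efforts": joint torques, N m; "position": TCP position; "ee_rot": TCP orientation; "contact_force": force on the tool from outside, world axes, zero at the start; "wrist_torque": the same for the moment, N m; "gripper_width": finger opening in mm.
Only numpy, scipy, OpenCV 4.12 (cv2) and the standard library are available. Lean on these libraries where they do the work, as an engineer would, in place of code of your own. Each camera call takes 0.05 s, during which the arm holds its last target. There are 200 camera calls.

### The job

Check the pin hole in the side of the sculpture foot with the double-ended plug gauge from the wooden cradle: feel the long, thinner go end into the hole and slide it all the way home until the handle's shoulder meets the foot, hold it there a moment, draw it out, then turn the gauge round and press the short, thicker no-go end into the shallow round recess at the hole's mouth until it sits on the step and goes no further, keeping up a light but definite push of about 10 N for a good second to confirm that it is refused. Be gentle: never press the gauge against the foot with more than 25 N. Finally lay the gauge back in its cradle, either way round, let go, and leave the tape roll, the jar and the stone where they are.

Things in the scene. Friction and masses are not known exactly. Their poses are not given: they have to be found in the camera images.
- foot: Base flange of the sculpture foot, fixed to the table: dark plate 60 x 150 x 8 mm; origin under its centre, 5 mm in front of the plate's middle. On it an adjustable mount carries a grey metal block 70 (x) x 90 (y) x 130 mm, front face at x = -35 mm, with a plaster stump on top, at most 186 mm high. +x points into the hole. The block is rigid, locked, not to be moved.
- bore (a point): Nominal centre of the hole's mouth, in the front face, 85 mm above the table; fixed to the flange, axes as foot, +x into the hole. The block was shimmed on its mount: the real hole lies 2 to 10 mm higher and up to 4 mm to either side (y) of it, and must be felt for or seen. Real hole: recess 33 mm wide, 6 mm deep, 1 mm chamfer; at its floor a 21 mm blind bore to 45 mm depth from the face.
- gauge: The plug gauge (about 0.42 kg, 143 mm long), lying level in the cradle at the start: square aluminium handle 90 long x 38 x 38 mm along its x axis, with a steel go end 20 mm in diameter and 35 mm long at +x and a steel no-go end 32 mm in diameter and 18 mm long at -x, edges hardly rounded. Origin: underside of the handle, at mid length.
- gauge_mid (a point): Centre of the gauge's handle, half-way up and at mid length. Axes as the gauge: x along it towards the go tip, z up. 55 mm above the table when in the cradle. The handle's two flat upright sides are the place to grip, near mid length; it balances about 2 mm from mid length, so a firm grip (45 N or more) keeps it level.
- go_tip (a point): Centre of the flat tip of the go end, 80 mm from the handle's centre along +x of the gauge; the shoulder where the handle begins is 35 mm behind it.
- nogo_tip (a point): Centre of the flat tip of the no-go end, 63 mm from the handle's centre along -x of the gauge.
- seat (a point): Where the handle's centre lies when the gauge rests in the cradle, 55 mm above the table; x along the resting gauge. The cradle, fixed, is a wooden board 100 x 80 x 8 mm with two 10 mm thick posts 68 mm apart along x, 58 mm free between them; each has a flared notch, floor 36 mm and rims 55 mm above the table, 3 mm wider than the handle at the floor and 17 mm wider at the rims.
- tape_mid (a point): Bystander: centre of a black roll of tape lying flat, 80 mm across, 24 mm high.
- jar_mid (a point): Bystander: centre of a white jar with a black cap, 56 mm across, 70 mm high.
- rock_mid (a point): Bystander: centre of a grey tapering stone, 76 mm across, 62 mm high.
Not all that is in view belongs to the job. Of the things that look like the gauge, the larger one is meant. Leave any pink look-alike of the part that bears seat alone.

How it is judged:
By the outcome, as a careful person would: the job done as asked, in the order asked, and still so for the second after the job is handed in, with the robot touching nothing.
It also fails if it takes over 72 s, if anything falls off the work surface, if the arm or the gripper's body presses on something with over 40 N, if the wrist force passes 120 N, or if a joint passes its speed limit or range.

## Working session

There is one attempt and no reset: what is moved stays moved. The work goes in short steps, Python scripts to look and compute and a tool call to move; the robot and the scene stay as the last step left them, time stands still between calls to the robot, and variables do not carry over. Pictures are saved under pics/ and viewed, about 8 in all and at most 12, crops included, and the job is handed in when it is done.

Besides the shell and the picture viewer there is one more tool, called after "Call:" by a JSON object that holds its "fn" and its "kwargs". servo_tool: Moves the arm, as the interface text tells. Its arguments: {"type":"object","properties":{"rows":{"type":"array","items":{"type":"array","items":{"type":"number"}}}},"required":["rows"]}

```bash
mkdir -p pics; ls; cat > h.py <<'E'
from bench import *
import numpy as np, cv2
from scipy.spatial.transform import Rotation as R
def grab(n,save=None):
    d=get_image(n); 
    if save: cv2.imwrite('pics/'+save,cv2.cvtColor(d['image'],cv2.COLOR_RGB2BGR))
    return d
def ray(d,u,v):
    K=np.array(d['mtx']);k=d['k1']
    xd=np.array([(u-K[0,2])/K[0,0],(v-K[1,2])/K[1,1]]); x=xd.copy()
    for _ in range(30): x=xd/(1+k*(x@x))
    E=np.array(d['extrinsics']); return E[:3,3],E[:3,:3]@np.array([x[0],-x[1],-1])
def onz(d,u,v,z):
    o,r=ray(d,u,v); return o+r*(z-o[2])/r[2]
def proj(d,p):
    E=np.array(d['extrinsics']);K=np.array(d['mtx']);c=E[:3,:3].T@(np.array(p,float)-E[:3,3])
    x=np.array([c[0],-c[1]])/-c[2]; x=x*(1+d['k1']*(x@x)); return K[0,0]*x[0]+K[0,2],K[1,1]*x[1]+K[1,2]
def tri(a,b):
    (o,r),(p,s)=a,b; r=r/np.linalg.norm(r);s=s/np.linalg.norm(s)
    t=np.linalg.lstsq(np.c_[r,-s],p-o,rcond=None)[0]; A=o+t[0]*r;B=p+t[1]*s
    return (A+B)/2,np.linalg.norm(A-B)
E
python3 - <<'E'
from h import *
a=grab('top','top.png');b=grab('scene','scene.png')
for d in(a,b): print(np.round(d['extrinsics'],3).tolist(),d['mtx'],d['k1'])
s=read_state();print(s)
E
```

```text
pics
[[-0.013, 0.995, -0.102, 351.867], [-1.0, -0.012, 0.014, 3.995], [0.013, 0.102, 0.995, 1453.057], [0.0, 0.0, 0.0, 1.0]] [[529.34077534   0.         320.03380237]
 [  0.         529.34077534 242.40427746]
 [  0.           0.           1.        ]] 0.043143233776705786
[[-0.183, -0.741, 0.647, 1156.448], [0.983, -0.133, 0.127, 114.386], [-0.008, 0.659, 0.752, 897.42], [0.0, 0.0, 0.0, 1.0]] [[451.31633627   0.         316.75612376]
 [  0.         451.31633627 244.49283874]
 [  0.           0.           1.        ]] -0.06925268076829275
{'clock': 0.1, 'joints': array([-1.08241477e+00,  3.85491787e-01,  6.76019736e-03, -4.24375474e-04,
       -1.19404979e+00, -2.58623682e-01]), 'joint_vel': array([ 0.00012751, -0.00196982,  0.00405006, -0.00013282,  0.00155806,
       -0.00111879]), 'joint_efforts': array([-1.09625209e-03, -3.93319237e+01,  1.88928688e+01,  4.19797182e+00,
       -2.62473186e-03,  1.01054439e-05]), 'position': array([ 142.24795222, -608.07063073,  241.32433647]), 'ee_rot': array([-1.14548621e-01,  9.93417128e-01,  9.96060782e-04, -1.78520885e-04]), 'contact_force': array([ 0.41939647,  1.94137792, -0.35443395]), 'wrist_torque': array([-0.02991671, -0.02712569, -0.00363493]), 'gripper_width': 85.48801210914439}
```

View pics/top.png

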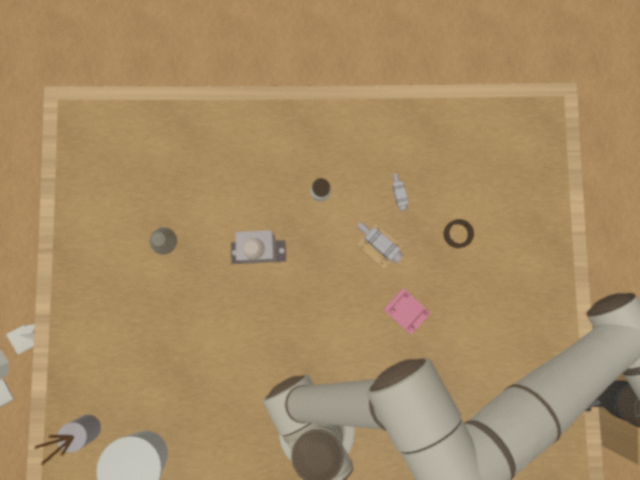

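View pics/scene.png

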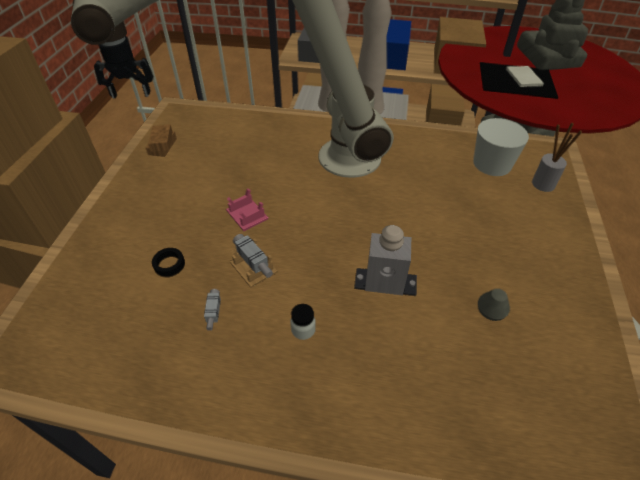

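Candidates for the gauge are the large one in the wooden cradle, top (382,244), and the small look-alike, top (400,192). For the cradle they are the wooden one at (380,247) and a pink look-alike at (407,311). I choose the large gauge in the wooden cradle and check it in a close crop.

```bash
python3 - <<'E'
from h import *
a=cv2.imread('pics/top.png');b=cv2.imread('pics/scene.png')
c=[cv2.resize(a[215:275,345:415],(392,336),interpolation=cv2.INTER_CUBIC),cv2.resize(b[225:295,220:290],(336,336),interpolation=cv2.INTER_CUBIC)]
c2=[cv2.resize(a[220:270,225:290],(364,280),interpolation=cv2.INTER_CUBIC),cv2.resize(b[220:300,350:420],(364,416)[:2],interpolation=cv2.INTER_CUBIC)[136:]]
cv2.imwrite('pics/c.png',np.vstack([np.hstack(c),np.hstack(c2)]))
d=grab('top')
for uv,z in(((362,227),55),((398,258),55),((382,244),74)): print(onz(d,*uv,z).round(1))
E
```

```text
[ 535.4 -128.4   55. ]
[ 451.5 -222.1   55. ]
[ 487.4 -178.1   74. ]
```

View pics/c.png

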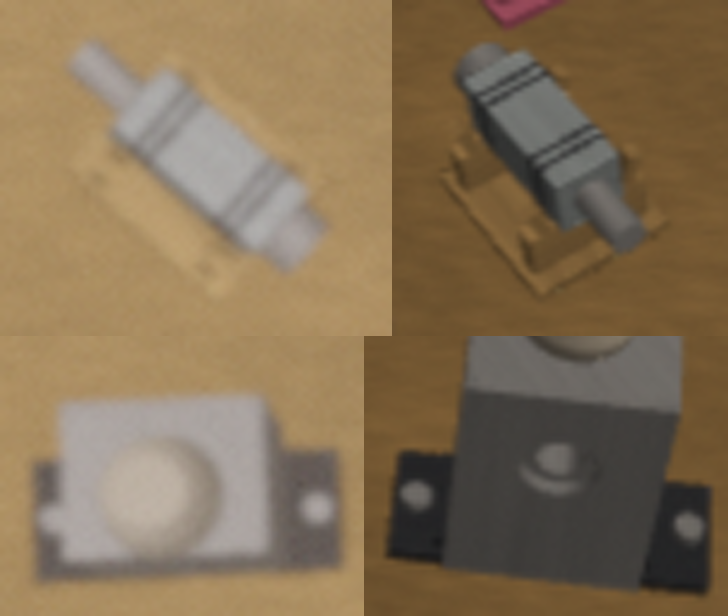

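The crop shows the larger gauge on the wooden cradle, with its thin go end at upper left (≈(360,225) in top) and the handle's top centre at ≈(382.5,243.6). The hole is visible on the foot's face in scene at ≈(386,271), and that face points away from the robot (+x). I now move above the gauge.

Call:
{"fn": "servo_tool", "kwargs": {"rows": [[1,-3.6,2.8,0,0,0,0],[1,-3.6,2.8,0,0,0,0],[1,-3.6,2.8,0,0,0,0],[1,-3.6,2.8,0,0,0,0],[1,-3.6,2.8,0,0,0,0],[1,-3.6,2.8,0,0,0,0],[1,-3.6,2.8,0,0,0,0],[1,-3.6,2.8,0,0,0,0],[1,-3.6,2.8,0,0,0,0],[1,-3.6,2.8,0,0,0,0],[1,-3.6,2.8,0,0,0,0],[1,-3.6,2.8,0,0,0,0]]}}

```text
clock: 1.35
position: [487.2, -181.2, 242.3]
ee_rot: [-0.115, 0.993, 0.0, -0.0]
contact_force: [1.0, -0.5, -0.4]
gripper_width: 85.5
```

Call:
{"fn": "servo_tool", "kwargs": {"rows": [[1,0,0,0,0,0,-8.5],[1,0,0,0,0,0,-8.5],[1,0,0,0,0,0,-8.5],[1,0,0,0,0,0,-8.5],[1,0,0,0,0,0,0],[1,0,0,0,0,0,0]]}}

```text
clock: 1.95
position: [486.3, -183.0, 242.1]
ee_rot: [-0.399, 0.917, 0.0, -0.0]
contact_force: [-0.3, -0.2, -0.0]
gripper_width: 85.1
```

```bash
python3 - <<'E'
from h import *
w=grab('wrist','w1.png');s=read_state()
print(s['joints'].round(3),s['position'],R.from_quat(s['ee_rot']).as_matrix().round(3).tolist(),np.array(w['extrinsics']).round(3).tolist(),w['mtx'],w['k1'],s['clock'])
E
```

```text
[-0.047  0.206 -0.248 -0.    -1.118 -0.703] [ 486.37107498 -182.96246879  242.18696999] [[-0.682, -0.731, -0.0], [-0.731, 0.682, 0.0], [0.0, 0.0, -1.0]] [[-0.731, -0.659, -0.176, 442.343], [0.682, -0.706, -0.19, -231.165], [0.001, -0.26, 0.966, 373.418], [0.0, 0.0, 0.0, 1.0]] [[365.03165163   0.         318.10482228]
 [  0.         365.03165163 234.73707438]
 [  0.           0.           1.        ]] -0.043133867842461315 2.0
```

View pics/w1.png

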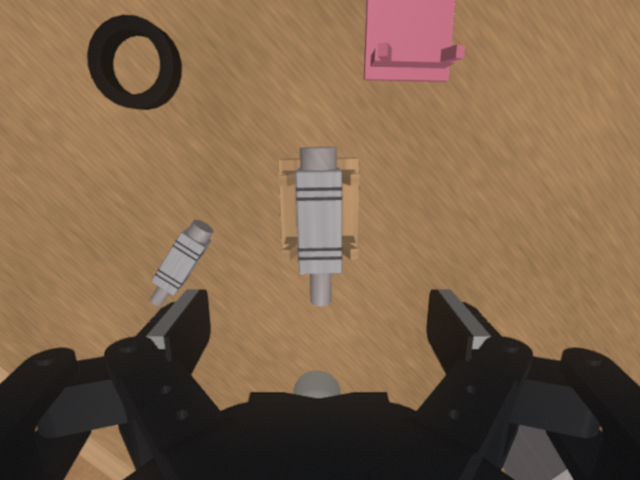

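The wrist view shows the large gauge: handle corners about (297,170) to (342,272), no-go end at top (318,158), go end at bottom (320,290). It is nearly aligned with the tool. I measure the handle's corners from here, then the foot from the scene and top views.

```bash
python3 - <<'E'
from h import *
w=grab('wrist');im=w['image'];hsv=cv2.cvtColor(im,cv2.COLOR_RGB2HSV)
m=((hsv[...,1]<60)&(hsv[...,2]>70)).astype(np.uint8); m[:, :270]=0;m[:,370:]=0;m[:130]=0;m[320:]=0
m=cv2.morphologyEx(m,cv2.MORPH_CLOSE,np.ones((13,5),np.uint8))
rows=[(v,np.where(m[v])[0]) for v in range(140,312,3)]
for v,x in rows: 
    if len(x): print((v,x.min(),x.max()),end=' ')
g=[(v,x.min(),x.max()+1) for v,x in rows if len(x) and 175<v<268]
L=np.array([onz(w,a,v,74)[:2] for v,a,b in g]);Rr=np.array([onz(w,b,v,74)[:2] for v,a,b in g])
for P in(L,Rr):
    q=P-P.mean(0);d=np.linalg.svd(q)[2][0];print('ang',np.degrees(np.arctan2(d[1],d[0])),P.mean(0))
# foot from top and scene views
for n in('top','scene'):
    d=grab(n,n+'2.png')
E
python3 - <<'E'
import cv2,numpy as np
a=cv2.imread('pics/top2.png')[220:272,222:294];b=cv2.imread('pics/scene2.png')[222:300,345:423]
cv2.imwrite('pics/c2.png',np.hstack([cv2.resize(a,None,fx=6,fy=6,interpolation=cv2.INTER_CUBIC)[:312],cv2.resize(b[26:],None,fx=6,fy=6,interpolation=cv2.INTER_CUBIC)[:312]])[:, :800] if 0 else np.vstack([cv2.resize(a,(432,312),interpolation=cv2.INTER_CUBIC),cv2.resize(b[20:,:72],(432,348)[:2],interpolation=cv2.INTER_CUBIC)[:288]]))
E
```

```text
(149, np.int64(301), np.int64(335)) (152, np.int64(301), np.int64(335)) (155, np.int64(301), np.int64(335)) (158, np.int64(301), np.int64(335)) (161, np.int64(301), np.int64(335)) (164, np.int64(301), np.int64(335)) (167, np.int64(301), np.int64(337)) (170, np.int64(297), np.int64(340)) (173, np.int64(296), np.int64(341)) (176, np.int64(296), np.int64(341)) (179, np.int64(296), np.int64(341)) (182, np.int64(296), np.int64(341)) (185, np.int64(296), np.int64(341)) (188, np.int64(296), np.int64(341)) (191, np.int64(296), np.int64(341)) (194, np.int64(296), np.int64(341)) (197, np.int64(296), np.int64(341)) (200, np.int64(297), np.int64(341)) (203, np.int64(297), np.int64(341)) (206, np.int64(297), np.int64(341)) (209, np.int64(297), np.int64(341)) (212, np.int64(297), np.int64(341)) (215, np.int64(297), np.int64(341)) (218, np.int64(297), np.int64(341)) (221, np.int64(297), np.int64(341)) (224, np.int64(297), np.int64(341)) (227, np.int64(297), np.int64(341)) (230, np.int64(297), np.int64(341)) (233, np.int64(297), np.int64(341)) (236, np.int64(297), np.int64(341)) (239, np.int64(297),
[... 212 characters left out ...]
98), np.int64(341)) (260, np.int64(298), np.int64(341)) (263, np.int64(299), np.int64(341)) (266, np.int64(299), np.int64(341)) (269, np.int64(299), np.int64(341)) (272, np.int64(299), np.int64(341)) (275, np.int64(310), np.int64(330)) (278, np.int64(310), np.int64(330)) (281, np.int64(310), np.int64(330)) (284, np.int64(310), np.int64(330)) (287, np.int64(311), np.int64(330)) (290, np.int64(311), np.int64(330)) (293, np.int64(311), np.int64(330)) (296, np.int64(311), np.int64(330)) (299, np.int64(311), np.int64(330)) (302, np.int64(312), np.int64(330)) (305, np.int64(316), np.int64(324)) ang 47.82183514020855 [ 502.14787554 -192.61190508]
ang 47.970314463400435 [ 474.51709265 -166.84210169]
```

View pics/c2.png

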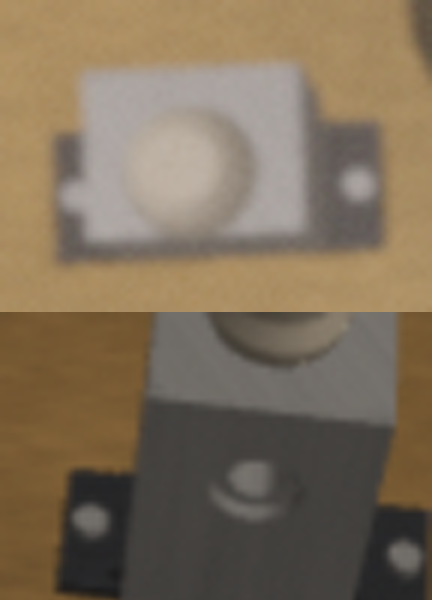

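In this crop the block's top corners in the top image are about (235.3,232), (272.3,230.5), (272.8,258.7) and (235.8,260.5). The scene image gives the front top corners at (369.5,256.7) and (410.3,261.2), with the hole near (388,271.7). I compute the poses from these.

```bash
cat >> h.py <<'E'
def plan(pos,Rm,s=None):
    "shift & turn to a target, in present tool axes"
    s=s or read_state(); R0=R.from_quat(s['ee_rot']).as_matrix()
    print('shift cm',(R0.T@(np.array(pos)-s['position'])/10).round(2),'turn deg',np.degrees(R.from_matrix(R0.T@Rm).as_rotvec()).round(2))
    return R0
E
python3 - <<'E'
from h import *
w=grab('wrist');a=grab('top');b=grab('scene')
c=[onz(w,u,v,74) for u,v in((318.5,169),(320.5,273.5))];print(c,(c[0]+c[1])/2, np.linalg.norm(c[0]-c[1]))
L=tri(ray(a,235.3,232),ray(b,410.3,261.2));Rr=tri(ray(a,272.3,230.5),ray(b,369.5,256.7));print('front corners',L,Rr)
t=L[0]-Rr[0];print('width',np.linalg.norm(t[:2]),'yaw',np.degrees(np.arctan2(t[1],t[0]))-90)
for uv in((235.3,232),(272.3,230.5),(272.8,258.7),(235.8,260.5)): print(onz(a,*uv,134).round(1))
# holes: intersect ray w/ front plane
n=np.array([t[1],-t[0],0]);n/=np.linalg.norm(n);o,r=ray(b,388,271.7);m=(L[0]+Rr[0])/2
print('hole',o+r*((m-o)@n)/(r@n),n)
for p in((57,133),(380,122),(383,243),(60,263)): print('plate',onz(a,222+p[0]/6,220+p[1]/6,8).round(1))
for p in((70,472),(433,512)): print('plate scene',onz(b,345+p[0]/6,242+(p[1]-312)/6,8).round(1))
E
```

```text
[array([ 459.33010206, -212.39359323,   74.        ]), array([ 519.57468815, -144.99159369,   74.        ])] [ 489.45239511 -178.69259346   74.        ] 90.40154696974257
front corners (array([515.49787444, 195.65232798, 138.31154681]), np.float64(1.021873950666829)) (array([518.19364653, 105.35462163, 137.66468877]), np.float64(2.480083835848456))
width 90.33793754470665 yaw 1.71001575110688
[516.  196.8 134. ]
[518.8 104.4 134. ]
[447.9 103.4 134. ]
[444.6 195.3 134. ]
hole [516.8038646  151.90682135  92.96134074] [0.99955466 0.02984097 0.        ]
plate [503.8 225.5   8. ]
plate [507.1  78.4   8. ]
plate [451.7  77.4   8. ]
plate [444.4 223.9   8. ]
plate scene [453.5  77.8   8. ]
plate scene [447.9 228.1   8. ]
```

Call:
{"fn": "servo_tool", "kwargs": {"rows": [[1,-4.16,1.73,0,0,0,0],[1,-4.16,1.73,0,0,0,0],[1,-4.16,1.73,0,0,0,0],[1,-4.16,1.73,0,0,0,0],[1,-4.16,1.73,0,0,0,0],[1,-4.16,1.73,0,0,0,0],[1,-4.16,1.73,0,0,0,0],[1,-4.16,1.73,0,0,0,0],[1,0,0,0.5,0,0,-8.5],[1,0,0,0.5,0,0,-8.5],[1,0,0,0.5,0,0,-8.5],[1,0,0,0.5,0,0,-8.5]]}}

```text
clock: 3.5
position: [611.2, 155.4, 221.8]
ee_rot: [-0.653, 0.757, 0.0, -0.0]
contact_force: [-0.8, -0.4, 0.5]
gripper_width: 85.3
```

Call:
{"fn": "servo_tool", "kwargs": {"rows": [[1,0,0,0.5,0,0,-8.5],[1,0,0,0.5,0,0,-8.5],[1,0,0,0.5,0,0,-8.5],[1,0,0,0.5,0,0,-8.5],[1,0,0,0,0,0,-8.5],[1,0,0,0,0,0,-8.5],[1,0,0,0,0,0,-8.5],[1,0,0,0,0,0,-8.5],[1,0,0,0,0,0,-8.5],[1,0,0,0,0,0,-8.5],[1,0,0,0,0,0,-8.5],[1,0,0,0,0,0,-7.0]]}}

```text
clock: 4.7
position: [611.3, 155.2, 202.2]
ee_rot: [1.0, 0.017, -0.0, 0.0]
contact_force: [0.1, 0.9, 0.6]
gripper_width: 85.6
```

Call:
{"fn": "servo_tool", "kwargs": {"rows": [[1,0,0,0,0,-8,0],[1,0,0,0,0,-8,0],[1,0,0,0,0,-8,0],[1,0,0,0,0,-8,0],[1,0,0,0,0,-8,0],[1,0,0,0,0,0,0],[1,0,0,0,0,0,0]]}}

```text
clock: 5.4
position: [611.5, 154.9, 200.3]
ee_rot: [0.939, 0.013, -0.342, 0.006]
contact_force: [-0.2, -0.6, 0.3]
gripper_width: 85.4
```

```bash
python3 - <<'E'
from h import *
w=grab('wrist','w2.png');s=read_state()
print(s['joints'].round(3),s['position'],R.from_quat(s['ee_rot']).as_matrix().round(3).tolist(),s['clock'],proj(w,(517,151.5,93)))
np.save('w2.npy',w['extrinsics'])
E
```

```text
[ 0.391  0.778  0.534 -0.25  -1.978  1.187] [611.34092972 155.04959698 202.42290069] [[0.767, 0.029, -0.641], [0.022, -1.0, -0.019], [-0.641, 0.001, -0.767]] 5.45 (np.float64(318.6587334716732), np.float64(229.26005291014366))
```

View pics/w2.png

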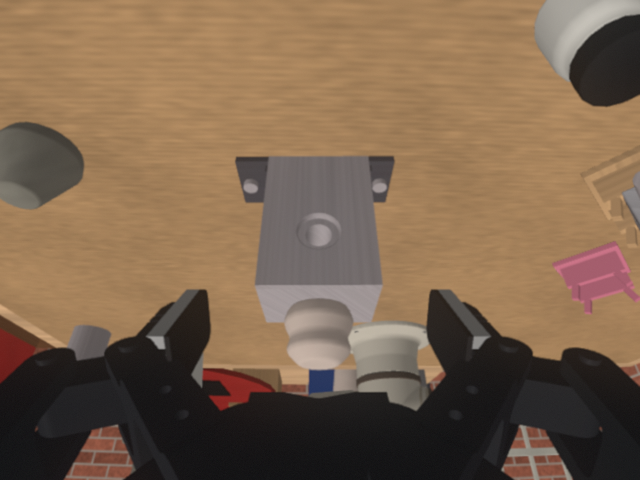

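The view looks straight at the foot's face, upside down. The recess is centred near (319,230), the upper front corners are near (258,283) and (380,285), and the flange is near row 180. I measure it more finely.

```bash
python3 - <<'E'
from h import *
im=cv2.imread('pics/w2.png');x0,y0=250,150;S=6
c=cv2.resize(im[150:300,250:390],None,fx=S,fy=S,interpolation=cv2.INTER_CUBIC)
g=cv2.cvtColor(c,cv2.COLOR_BGR2GRAY);g=cv2.GaussianBlur(g,(0,0),4)
h=cv2.HoughCircles(g,cv2.HOUGH_GRADIENT,1.5,40,param1=60,param2=30,minRadius=60,maxRadius=160)
print([( (q[0]+.5)/S-.5+x0,(q[1]+.5)/S-.5+y0,q[2]/S) for q in h[0][:5]])
e=cv2.Canny(g,12,30);o=c.copy();o[e>0]=(0,255,0)
crop=o[300:840,60:840];cv2.imwrite('pics/c3.png',crop);print(crop.shape)
# expected outlines
E
```

```text
Traceback (most recent call last):
TypeError: 'NoneType' object is not subscriptable
```

```bash
python3 - <<'E'
from h import *
im=cv2.imread('pics/w2.png');x0,y0=250,150;S=6
c=cv2.resize(im[150:300,250:390],None,fx=S,fy=S,interpolation=cv2.INTER_CUBIC)
g=cv2.cvtColor(c,cv2.COLOR_BGR2GRAY);g=cv2.GaussianBlur(g,(0,0),4)
e=cv2.Canny(g,12,30);o=c.copy();o[e>0]=(0,255,0)
crop=o[300:840,60:840];cv2.imwrite('pics/c3.png',crop)
E
```

```text
(no output)
```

View pics/c3.png

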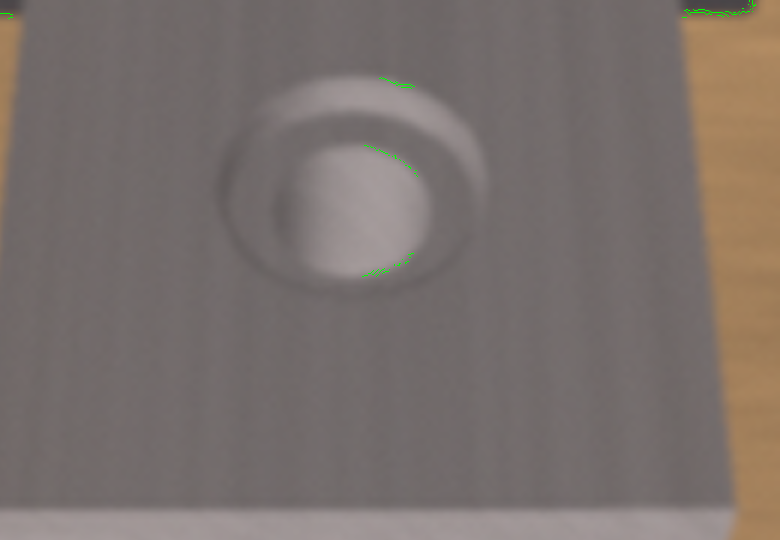

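The crop shows the recess rim spanning columns 216–489 and rows 74–298, so its centre is at full-image ≈(318.3,230.6). The block edges are symmetric about it.

```bash
python3 - <<'E'
from h import *
w=grab('wrist');b=grab('scene')
cv=lambda x,y:((x+60+.5)/6+250-.5,(y+300+.5)/6+150-.5)
C=cv(352.5,186);print(C)
print('tri hole',tri(ray(w,*C),ray(b,388,271.7)))
o,r=ray(w,*C)
E=np.array(w['extrinsics']);f=-E[:3,2]
for nm,a,bb,W in(('rim',cv(216,190),cv(489,190),35),('block',cv(5,186),cv(699,186),90)):
    p,q=ray(w,*a)[1],ray(w,*bb)[1];k=W/np.linalg.norm(p-q);print(nm,'hole at',o+r*k, 'yaw', np.degrees(np.arctan2((p-q)[1],(p-q)[0])))
n=np.array([.9997,.026,0])
for x in(515,517,519): print(x,o+r*((np.array([x,151.5,93])-o)@n)/(r@n))
# top edge corners px
for uv in((257.5,282.5),(380.5,284.5)):
    o2,r2=ray(w,*uv);print('edge @x=517',o2+r2*((np.array([517,151.5,93])-o2)@n)/(r2@n))
# regrasp plan
y=np.radians(47.9+180);Rm=np.c_[[np.cos(y),np.sin(y),0],[np.sin(y),-np.cos(y),0],[0,0,-1]]
plan((489.5,-178.7,200),Rm)
E
```

```text
(318.3333333333333, 230.58333333333331)
tri hole (array([521.90605849, 151.82626247,  99.45558839]), np.float64(0.4519730030568784))
rim hole at [518.78511254 151.95392104  97.27491862] yaw 91.66554265443907
block hole at [516.36875641 151.88116458  95.54029763] yaw 91.66553858572361
515 [514.99116553 151.83968534  94.55137136]
517 [516.98960057 151.89985819  95.98598082]
519 [518.9880356  151.96003105  97.42059028]
edge @x=517 [515.87330301 194.82149932 141.12056848]
edge @x=517 [518.12609143 108.2017845  142.59244297]
shift cm [-9.83 33.03  8.74] turn deg [ 45.98  19.65 127.24]
```

Call:
{"fn": "servo_tool", "kwargs": {"rows": [[1,0,0,0,0,8,0],[1,0,0,0,0,8,0],[1,0,0,0,0,8,0],[1,0,0,0,0,8,0],[1,0,0,0,0,8,0],[1,-1.65,4.13,0,0,0,0],[1,-1.65,4.13,0,0,0,0],[1,-1.65,4.13,0,0,0,0],[1,-1.65,4.13,0,0,0,0],[1,-1.65,4.13,0,0,0,0],[1,-1.65,4.13,0,0,0,0],[1,-1.65,4.13,0,0,0,0]]}}

```text
clock: 6.75
position: [503.0, -138.3, 205.0]
ee_rot: [1.0, 0.015, 0.003, 0.0]
contact_force: [0.0, -0.6, 0.5]
gripper_width: 85.6
```

Call:
{"fn": "servo_tool", "kwargs": {"rows": [[1,-1.65,4.13,0,0,0,0],[1,0,0,0,0,0,8.5],[1,0,0,0,0,0,8.5],[1,0,0,0,0,0,8.5],[1,0,0,0,0,0,8.5],[1,0,0,0,0,0,8.5],[1,0,0,0,0,0,8.5],[1,0,0,0,0,0,8.5],[1,0,0,0,0,0,8.5],[1,0,0,0,0,0,8.5],[1,0,0,0,0,0,8.5],[1,0,0,0,0,0,8.5]]}}

```text
clock: 7.95
position: [488.5, -178.6, 204.8]
ee_rot: [-0.694, 0.72, -0.002, 0.002]
contact_force: [-0.4, -0.8, 0.1]
gripper_width: 85.2
```

Call:
{"fn": "servo_tool", "kwargs": {"rows": [[1,0,0,0,0,0,8.5],[1,0,0,0,0,0,8.5],[1,0,0,0,0,0,8.5],[1,0,0,0,0,0,8.5],[1,0,0,0,0,0,6.1],[1,0,0,0,0,0,0],[1,0,0,0,0,0,0]]}}

```text
clock: 8.65
position: [488.7, -178.7, 203.9]
ee_rot: [-0.409, 0.913, -0.001, 0.001]
contact_force: [0.1, -0.4, -0.7]
gripper_width: 85.9
```

```bash
python3 - <<'E'
from h import *
s=read_state();print(s['position'],s['clock'],s['joints'].round(2))
y=np.radians(47.9+180);Rm=np.c_[[np.cos(y),np.sin(y),0],[np.sin(y),-np.cos(y),0],[0,0,-1]]
plan((489.5,-178.7,47),Rm)
w=grab('wrist','w4.png');im=w['image'];hsv=cv2.cvtColor(im,cv2.COLOR_RGB2HSV)
m=((hsv[...,1]<60)&(hsv[...,2]>70)).astype(np.uint8)
print([np.round(proj(w,(489.5+a*np.cos(np.radians(47.9))-b*np.sin(np.radians(47.9)),-178.7+a*np.sin(np.radians(47.9))+b*np.cos(np.radians(47.9)),74)),1) for a,b in((45,19),(45,-19),(-45,19),(-45,-19))])
m[:, :260]=0;m[:,380:]=0
m=cv2.morphologyEx(m,cv2.MORPH_CLOSE,np.ones((13,5),np.uint8))
for v in range(140,390,6):
    x=np.where(m[v])[0]
    if len(x):print((v,int(x.min()),int(x.max())),end=' ')
E
```

```text
[ 488.6625811  -178.68651344  203.93453653] 8.65 [-0.04  0.24 -0.31  0.   -1.02 -0.69]
shift cm [-0.02 -0.02 15.69] turn deg [-0.16  0.11  0.34]
[array([342.7, 285.4]), array([293.4, 285.1]), array([345.7, 167. ]), array([292. , 166.7])]
(146, 299, 339) (152, 298, 339) (158, 298, 339) (164, 298, 339) (170, 292, 344) (176, 292, 345) (182, 292, 344) (188, 293, 344) (194, 293, 344) (200, 293, 344) (206, 293, 344) (212, 293, 344) (218, 293, 343) (224, 293, 343) (230, 293, 343) (236, 293, 343) (242, 293, 343) (248, 293, 343) (254, 293, 343) (260, 294, 343) (266, 294, 342) (272, 294, 342) (278, 294, 342) (284, 295, 341) (290, 307, 329) (296, 307, 329) (302, 307, 329) (308, 307, 329) (314, 307, 329) (320, 313, 323)
```

Call:
{"fn": "servo_tool", "kwargs": {"rows": [[1,0,0,3.5,0,0,0],[1,0,0,3.5,0,0,0],[1,0,0,3.5,0,0,0],[1,0,0,2.5,0,0,0],[1,0,0,1.5,0,0,0],[1,0,0,1.2,0,0,0],[1,0,0,0,0,0,0],[1,0,0,0,0,0,0]]}}

```text
clock: 9.5
position: [489.5, -179.0, 45.9]
ee_rot: [-0.408, 0.913, -0.0, 0.0]
contact_force: [1.1, 0.0, 0.1]
gripper_width: 85.5
```

Call:
{"fn": "servo_tool", "kwargs": {"rows": [[0,0,0,0,0,0,0],[0,0,0,0,0,0,0],[0,0,0,0,0,0,0],[0,0,0,0,0,0,0],[0,0,0,0,0,0,0],[0,0,0,0,0,0,0],[0,0,0,0,0,0,0],[0,0,0,0,0,0,0]]}}

```text
clock: 10.3
position: [489.2, -178.9, 46.1]
ee_rot: [-0.407, 0.913, -0.0, 0.0]
contact_force: [-1.3, 0.6, 4.9]
gripper_width: 37.5
```

Call:
{"fn": "servo_tool", "kwargs": {"rows": [[0,0,0,-1.5,0,0,0],[0,0,0,-3,0,0,0],[0,0,0,-3,0,0,0],[0,0,0,-3,0,0,0],[0,-4.21,1.56,0,0,0,0],[0,-4.21,1.56,0,0,0,0],[0,-4.21,1.56,0,0,0,0],[0,-4.21,1.56,0,0,0,0],[0,-4.21,1.56,0,0,0,0],[0,-4.21,1.56,0,0,0,0],[0,-4.21,1.56,0,0,0,0],[0,-4.21,1.56,0,0,0,0]]}}

```text
clock: 11.5
position: [620.1, 156.4, 148.0]
ee_rot: [-0.407, 0.913, 0.0, -0.002]
contact_force: [1.5, -0.5, -5.2]
gripper_width: 37.3
```

Call:
{"fn": "servo_tool", "kwargs": {"rows": [[0,0,0,0,0,0,-8.5],[0,0,0,0,0,0,-8.5],[0,0,0,0,0,0,-8.5],[0,0,0,0,0,0,-8.5],[0,0,0,0,0,0,-8.5],[0,0,0,0,0,0,-8.5],[0,0,0,0,0,0,-8.5],[0,0,0,0,0,0,-8.5],[0,0,0,0,0,0,-8.5],[0,0,0,0,0,0,-8.5],[0,0,0,0,0,0,-8.5],[0,0,0,0,0,0,-8.5]]}}

```text
clock: 12.7
position: [619.6, 154.6, 147.8]
ee_rot: [0.967, -0.256, -0.002, 0.001]
contact_force: [0.1, -0.4, -5.4]
gripper_width: 37.6
```

Call:
{"fn": "servo_tool", "kwargs": {"rows": [[0,0,0,0,0,0,-8.5],[0,0,0,0,0,0,-8.5],[0,0,0,0,0,0,-8.5],[0,0,0,0,0,0,-6.1],[0,0,0,3,0,0,0],[0,0,0,2.6,0,0,0],[0,0,0,1,0,0,0],[0,0,0,0,0,0,0],[0,0,0,0,0,0,0],[0,0,0,0,0,0,0]]}}

```text
clock: 13.7
position: [622.2, 155.4, 85.8]
ee_rot: [1.0, 0.015, 0.001, -0.001]
contact_force: [0.0, 0.5, -4.7]
gripper_width: 37.8
```

```bash
python3 - <<'E'
from h import *
b=grab('scene','s3.png')
ps=[]
for i in range(3):
    s=read_state();ps.append(s['position']);grab('wrist','w5.png')
print(np.array(ps).round(2),2*np.degrees(np.arctan2(s['ee_rot'][1],s['ee_rot'][0])),s['ee_rot'],s['contact_force'],s['clock'])
im=cv2.imread('pics/s3.png')
cv2.imwrite('pics/c5.png',np.hstack([cv2.resize(im[210:320,330:440],(440,440),interpolation=cv2.INTER_CUBIC),cv2.resize(cv2.imread('pics/w5.png')[150:390,220:420],(360,432))[:440,:].copy() if 0 else cv2.resize(cv2.imread('pics/w5.png')[150:390,220:420],(360,440))]))
E
```

```text
[[622.06 155.44  85.85]
 [621.92 155.39  85.79]
 [621.73 155.32  85.6 ]] 1.6709779811903898 [ 9.99893000e-01  1.45815070e-02  1.04950781e-03 -5.16653960e-04] [ 0.12038188 -0.86433371 -4.8561146 ] 13.85
```

View pics/c5.png

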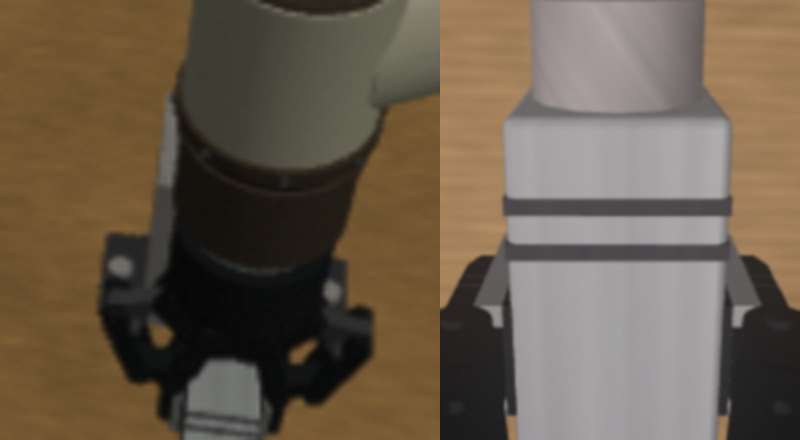

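The gauge is held straight, and the no-go shoulder edge sits at wrist ≈(318.5,214), centred between the fingers. I check the in-hand offset numerically while closing to just before the face.

Call:
{"fn": "servo_tool", "kwargs": {"rows": [[0,-1,0.05,0,0,0,0],[0,-0.7,0,0,0,0,0],[0,-0.3,0,0,0,0,0],[0,0,0,0,0,0,0],[0,0,0,0,0,0,0]]}}

```text
clock: 14.4
position: [601.3, 154.1, 84.6]
ee_rot: [1.0, 0.015, 0.0, -0.0]
contact_force: [0.7, 0.2, -5.2]
gripper_width: 37.3
```

```bash
cat >> h.py <<'E'
H=np.array([516.7,151.9,94.5]);yw=np.radians(1.65);N=np.array([np.cos(yw),np.sin(yw),0]);T=np.array([-np.sin(yw),np.cos(yw),0])
def st():
    "averaged-ish TCP in foot coordinates: dist out of face, lateral, height"
    s=read_state();d=s['position']-H
    print('out %.1f lat %.1f z %.1f'%(d@N,d@T,s['position'][2]),'F out %.1f lat %.1f up %.1f'%(s['contact_force']@N,s['contact_force']@T,s['contact_force'][2]),'M',s['wrist_torque'].round(2),s['clock'])
E
python3 - <<'E'
from h import *
st();w=grab('wrist');s=read_state();p=onz(w,318.5,214.4,s['position'][2]+28);print(p,R.from_quat(s['ee_rot']).as_matrix().T@(p-s['position']))
print(proj(w,s['position']+R.from_quat(s['ee_rot']).as_matrix()@[45,0,-28]));st()
E
```

```text
out 84.6 lat -0.2 z 84.6 F out 0.7 lat 0.2 up -5.2 M [ 0.03  0.04 -0.02] 14.4
[645.88026768 155.11308372 112.50902716] [ 44.460319     0.26697003 -27.97125454]
(np.float64(317.57556859510896), np.float64(212.58807858858552))
out 84.8 lat -0.3 z 84.5 F out -0.1 lat 0.2 up -5.3 M [-0.01  0.   -0.01] 14.45
```

Call:
{"fn": "servo_tool", "kwargs": {"rows": [[0,-0.2,0,0,0,0,0],[0,-0.2,0,0,0,0,0],[0,-0.1,0,0,0,0,0],[0,-0.1,0,0,0,0,0],[0,0,0,0,0,0,0]]}}

```text
clock: 14.95
position: [595.1, 153.7, 84.3]
ee_rot: [1.0, 0.015, -0.0, 0.0]
contact_force: [0.2, 0.1, -4.5]
gripper_width: 37.4
```

Call:
{"fn": "servo_tool", "kwargs": {"rows": [[0,-0.1,0,0,0,0,0],[0,-0.1,0,0,0,0,0],[0,0,0,0,0,0,0]]}}

```text
clock: 15.25
position: [593.0, 153.7, 84.3]
ee_rot: [1.0, 0.015, -0.0, -0.0]
contact_force: [0.5, -0.2, -5.2]
gripper_width: 37.1
```

Call:
{"fn": "servo_tool", "kwargs": {"rows": [[0,-0.1,0,0,0,0,0],[0,-0.1,0,0,0,0,0],[0,0,0,0,0,0,0]]}}

```text
clock: 15.55
position: [591.7, 153.8, 84.5]
ee_rot: [1.0, 0.015, 0.001, -0.0]
contact_force: [1.0, -0.8, -5.0]
gripper_width: 37.3
```

Call:
{"fn": "servo_tool", "kwargs": {"rows": [[0,-0.1,0,0,0,0,0],[0,0,0,0,0,0,0]]}}

```text
clock: 15.75
position: [591.3, 153.9, 84.8]
ee_rot: [1.0, 0.015, 0.001, -0.0]
contact_force: [4.8, -1.6, -5.5]
gripper_width: 37.5
```

Call:
{"fn": "servo_tool", "kwargs": {"rows": [[0,-0.1,0,0,0,0,0],[0,0,0,0,0,0,0]]}}

```text
clock: 15.95
position: [589.3, 153.8, 84.8]
ee_rot: [1.0, 0.014, 0.0, -0.0]
contact_force: [0.8, 0.4, -2.1]
gripper_width: 37.6
```

Call:
{"fn": "servo_tool", "kwargs": {"rows": [[0,-0.1,0,0,0,0,0],[0,0,0,0,0,0,0]]}}

```text
clock: 16.15
position: [588.1, 153.8, 84.8]
ee_rot: [1.0, 0.015, 0.0, -0.0]
contact_force: [1.1, 1.2, -1.7]
gripper_width: 37.7
```

Call:
{"fn": "servo_tool", "kwargs": {"rows": [[0,-0.1,0,0,0,0,0],[0,0,0,0,0,0,0]]}}

```text
clock: 16.35
position: [587.4, 153.8, 84.7]
ee_rot: [1.0, 0.015, 0.0, -0.0]
contact_force: [1.8, 1.4, -0.7]
gripper_width: 37.2
```

Call:
{"fn": "servo_tool", "kwargs": {"rows": [[0,-0.1,-0.02,-0.04,0,0,0],[0,-0.1,0,0,0,0,0],[0,0,0,0,0,0,0]]}}

```text
clock: 16.65
position: [585.1, 153.7, 84.8]
ee_rot: [1.0, 0.015, -0.0, -0.0]
contact_force: [2.5, 1.9, -2.0]
gripper_width: 37.7
```

Call:
{"fn": "servo_tool", "kwargs": {"rows": [[0,-0.2,0,0,0,0,0],[0,-0.2,0,0,0,0,0],[0,0,0,0,0,0,0]]}}

```text
clock: 16.95
position: [580.9, 153.6, 84.8]
ee_rot: [1.0, 0.015, -0.0, -0.0]
contact_force: [1.7, 0.1, -1.9]
gripper_width: 37.2
```

Call:
{"fn": "servo_tool", "kwargs": {"rows": [[0,-0.2,0,-0.02,0,0,0],[0,-0.2,0,0,0,0,0],[0,-0.2,0,0,0,0,0],[0,0,0,0,0,0,0]]}}

```text
clock: 17.35
position: [574.6, 153.3, 84.8]
ee_rot: [1.0, 0.015, -0.0, 0.0]
contact_force: [1.0, 1.9, -1.2]
gripper_width: 37.4
```

Call:
{"fn": "servo_tool", "kwargs": {"rows": [[0,-0.2,0,0,0,0,0],[0,-0.2,0,0,0,0,0],[0,-0.2,0,0,0,0,0],[0,0,0,0,0,0,0]]}}

```text
clock: 17.75
position: [568.7, 153.2, 84.8]
ee_rot: [1.0, 0.014, -0.0, 0.0]
contact_force: [1.9, 2.8, -1.9]
gripper_width: 37.2
```

Call:
{"fn": "servo_tool", "kwargs": {"rows": [[0,-0.2,-0.03,0,0,0,0],[0,-0.1,0,0,0,0,0],[0,-0.1,0,0,0,0,0],[0,0,0,0,0,0,0]]}}

```text
clock: 18.15
position: [564.9, 153.2, 84.8]
ee_rot: [1.0, 0.015, -0.0, 0.0]
contact_force: [1.8, -0.1, -2.3]
gripper_width: 37.2
```

Call:
{"fn": "servo_tool", "kwargs": {"rows": [[0,-0.1,0,0,0,0,0],[0,0,0,0,0,0,0]]}}

```text
clock: 18.35
position: [564.0, 153.2, 84.9]
ee_rot: [1.0, 0.015, -0.0, 0.0]
contact_force: [1.3, 1.6, -3.3]
gripper_width: 37.3
```

Call:
{"fn": "servo_tool", "kwargs": {"rows": [[0,-0.1,0,0,0,0,0],[0,0,0,0,0,0,0]]}}

```text
clock: 18.55
position: [563.0, 153.3, 84.9]
ee_rot: [1.0, 0.015, -0.0, 0.0]
contact_force: [2.6, 0.9, -2.1]
gripper_width: 37.3
```

Call:
{"fn": "servo_tool", "kwargs": {"rows": [[0,-0.1,0,0,0,0,0],[0,0,0,0,0,0,0]]}}

```text
clock: 18.75
position: [562.7, 153.3, 85.0]
ee_rot: [1.0, 0.015, 0.001, -0.0]
contact_force: [3.9, -0.9, -3.1]
gripper_width: 37.3
```

Call:
{"fn": "servo_tool", "kwargs": {"rows": [[0,-0.05,0,0,0,0,0],[0,0,0,0,0,0,0]]}}

```text
clock: 18.95
position: [562.6, 153.4, 85.1]
ee_rot: [1.0, 0.015, 0.001, -0.0]
contact_force: [4.7, -0.4, -4.4]
gripper_width: 37.3
```

Call:
{"fn": "servo_tool", "kwargs": {"rows": [[0,-0.05,0,0,0,0,0],[0,0,0,0,0,0,0]]}}

```text
clock: 19.15
position: [562.6, 153.4, 85.2]
ee_rot: [1.0, 0.015, 0.002, -0.0]
contact_force: [6.9, -0.7, -4.9]
gripper_width: 37.3
```

Call:
{"fn": "servo_tool", "kwargs": {"rows": [[0,-0.1,0,0,0,0,0],[0,0,0,0,0,0,0],[0,0,0,0,0,0,0],[0,0,0,0,0,0,0]]}}

```text
clock: 19.55
position: [562.5, 153.5, 85.3]
ee_rot: [1.0, 0.015, 0.002, -0.0]
contact_force: [7.9, -2.6, -4.9]
gripper_width: 37.5
```

Call:
{"fn": "servo_tool", "kwargs": {"rows": [[0,0,0,0,0,0,0],[0,0,0,0,0,0,0],[0,0,0,0,0,0,0],[0,0,0,0,0,0,0],[0,0,0,0,0,0,0],[0,0,0,0,0,0,0],[0,0,0,0,0,0,0]]}}

```text
clock: 20.25
position: [562.5, 153.5, 85.3]
ee_rot: [1.0, 0.015, 0.002, -0.0]
contact_force: [8.7, -3.0, -5.8]
gripper_width: 37.6
```

Home: the motion stopped at x=562.5 with an axial force of about 8 N, held for about 1 s. That puts the face at x≈517.5. Now I draw it out and turn the gauge 180°.

Call:
{"fn": "servo_tool", "kwargs": {"rows": [[0,0.2,0,0,0,0,0],[0,0.3,0,0,0,0,0],[0,0.5,0,0,0,0,0],[0,0.5,0,0,0,0,0],[0,0.5,0,0,0,0,0],[0,0.5,0,0,0,0,0],[0,0.5,0,0,0,0,0],[0,0.5,0,0,0,0,0],[0,0.5,0,0,0,0,0],[0,0.5,0,0,0,0,0],[0,1.0,0,0,0,0,0],[0,0.8,0,0,0,0,0]]}}

```text
clock: 21.45
position: [624.4, 155.1, 84.8]
ee_rot: [1.0, 0.015, 0.0, -0.0]
contact_force: [1.0, 0.2, -5.9]
gripper_width: 37.5
```

Call:
{"fn": "servo_tool", "kwargs": {"rows": [[0,0,0,0,0,0,0],[0,0,0,0,0,0,0],[0,0,0,0,0,0,0]]}}

```text
clock: 21.75
position: [622.7, 155.0, 84.7]
ee_rot: [1.0, 0.014, -0.0, 0.0]
contact_force: [0.4, -0.1, -5.8]
gripper_width: 37.7
```

```bash
python3 - <<'E'
from h import *
for i in range(5):
    s=read_state();print(s['position'].round(2),np.degrees(R.from_quat(s['ee_rot']).as_matrix()[:2,0][::-1].dot([1,0])).round(2),s['ee_rot'].round(4),s['contact_force'].round(1),s['joints'].round(3),s['clock']);get_image('top')
E
```

```text
[622.75 154.96  84.71] 1.66 [ 9.999e-01  1.450e-02 -4.000e-04  1.000e-04] [ 0.4 -0.1 -5.8] [ 0.495  0.554 -0.139 -0.    -0.878  1.104] 21.75
[622.78 155.    84.84] 1.67 [ 9.999e-01  1.450e-02 -2.000e-04  1.000e-04] [-0.9 -0.1 -5.8] [ 0.496  0.554 -0.139 -0.    -0.878  1.104] 21.8
[622.8  155.03  84.92] 1.67 [ 9.999e-01  1.460e-02 -2.000e-04  0.000e+00] [ 0.1  0.5 -5.4] [ 0.496  0.554 -0.139 -0.    -0.878  1.105] 21.85
[622.88 155.11  85.  ] 1.68 [ 9.999e-01  1.460e-02 -1.000e-04 -0.000e+00] [ 0.1  0.3 -4.5] [ 0.496  0.554 -0.139 -0.    -0.878  1.104] 21.9
[622.94 155.12  85.04] 1.68 [ 0.9999  0.0146 -0.     -0.    ] [ 0.6  0.6 -5.3] [ 0.496  0.554 -0.139 -0.    -0.878  1.105] 21.95
```

Call:
{"fn": "servo_tool", "kwargs": {"rows": [[0,0,0,0,0,0,8.5],[0,0,0,0,0,0,8.5],[0,0,0,0,0,0,8.5],[0,0,0,0,0,0,8.5],[0,0,0,0,0,0,8.5],[0,0,0,0,0,0,8.5],[0,0,0,0,0,0,8.5],[0,0,0,0,0,0,8.5],[0,0,0,0,0,0,8.5],[0,0,0,0,0,0,8.5],[0,0,0,0,0,0,8.5]]}}

```text
clock: 23.1
position: [623.1, 155.1, 85.0]
ee_rot: [-0.694, 0.72, -0.0, 0.0]
contact_force: [-0.3, 0.1, -4.9]
gripper_width: 37.5
```

Call:
{"fn": "servo_tool", "kwargs": {"rows": [[0,0,0,0,0,0,8.5],[0,0,0,0,0,0,8.5],[0,0,0,0,0,0,8.5],[0,0,0,0,0,0,8.5],[0,0,0,0,0,0,8.5],[0,0,0,0,0,0,8.5],[0,0,0,0,0,0,8.5],[0,0,0,0,0,0,8.5],[0,0,0,0,0,0,8.5],[0,0,0,0,0,0,8.5],[0,0,0,0,0,0,1.5],[0,0,0,0,0,0,0]]}}

```text
clock: 24.3
position: [623.1, 155.1, 85.0]
ee_rot: [-0.016, 1.0, 0.0, 0.0]
contact_force: [0.8, 0.4, -5.5]
gripper_width: 37.4
```

Call:
{"fn": "servo_tool", "kwargs": {"rows": [[0,0,0,0,0,0,0],[0,0,0,0,0,0,0],[0,0,0,0,0,0,0]]}}

```text
clock: 24.6
position: [623.2, 155.1, 84.9]
ee_rot: [-0.015, 1.0, 0.0, 0.0]
contact_force: [0.0, 0.5, -4.4]
gripper_width: 37.1
```

```bash
python3 - <<'E'
from h import *
P=[]
for i in range(4):
    s=read_state();P.append(s['position']);print(s['position'].round(2),s['ee_rot'].round(4),s['contact_force'].round(1),s['joints'].round(3),s['clock']);get_image('top')
p=np.mean(P,0);Rm=R.from_quat(s['ee_rot']).as_matrix();print(Rm.round(4).tolist())
x=p[0];print('axis y here',153.3+(x-562.6)*np.tan(yw))
E
```

```text
[623.15 155.1   84.92] [-0.0149  0.9999  0.      0.    ] [ 0.   0.5 -4.4] [ 0.495  0.554 -0.138 -0.    -0.878 -2.036] 24.6
[623.17 155.08  84.92] [-0.0148  0.9999  0.      0.    ] [ 0.   0.1 -5.1] [ 0.495  0.554 -0.138 -0.    -0.878 -2.037] 24.65
[623.13 155.07  84.9 ] [-0.0148  0.9999 -0.     -0.    ] [ 0.4  0.5 -6. ] [ 0.495  0.554 -0.138 -0.    -0.878 -2.037] 24.7
[623.14 155.07  84.89] [-0.0147  0.9999 -0.     -0.    ] [-0.   0.1 -5.1] [ 0.495  0.554 -0.138 -0.    -0.878 -2.037] 24.75
[[-0.9996, -0.0294, -0.0001], [-0.0294, 0.9996, -0.0], [0.0001, -0.0, -1.0]]
axis y here 155.04420759545903
```

Call:
{"fn": "servo_tool", "kwargs": {"rows": [[0,1,0,-0.02,0,0,0],[0,1,0,0,0,0,0],[0,1,0,0,0,0,0],[0,0.5,0,0,0,0,0],[0,0.3,0,0,0,0,0],[0,0.2,0,0,0,0,0],[0,0,0,0,0,0,0],[0,0,0,0,0,0,0]]}}

```text
clock: 25.6
position: [583.5, 154.0, 85.2]
ee_rot: [-0.015, 1.0, 0.0, 0.0]
contact_force: [0.7, 0.4, -4.5]
gripper_width: 37.2
```

Call:
{"fn": "servo_tool", "kwargs": {"rows": [[0,0.1,0,0,0,0,0],[0,0.1,0,0,0,0,0],[0,0,0,0,0,0,0]]}}

```text
clock: 25.9
position: [581.1, 153.8, 85.0]
ee_rot: [-0.015, 1.0, -0.0, -0.0]
contact_force: [0.5, 0.4, -4.9]
gripper_width: 37.3
```

Call:
{"fn": "servo_tool", "kwargs": {"rows": [[0,0.1,0,0,0,0,0],[0,0,0,0,0,0,0]]}}

```text
clock: 26.1
position: [580.1, 153.8, 85.1]
ee_rot: [-0.015, 1.0, -0.0, -0.0]
contact_force: [0.2, 0.5, -5.4]
gripper_width: 37.3
```

Call:
{"fn": "servo_tool", "kwargs": {"rows": [[0,0.1,0,0,0,0,0],[0,0,0,0,0,0,0]]}}

```text
clock: 26.3
position: [579.0, 153.8, 85.1]
ee_rot: [-0.015, 1.0, -0.0, -0.0]
contact_force: [-0.6, -0.2, -5.6]
gripper_width: 37.4
```

Call:
{"fn": "servo_tool", "kwargs": {"rows": [[0,0.1,0,0,0,0,0],[0,0,0,0,0,0,0]]}}

```text
clock: 26.5
position: [578.0, 153.7, 85.1]
ee_rot: [-0.015, 1.0, -0.0, -0.0]
contact_force: [-0.4, 0.3, -4.5]
gripper_width: 37.1
```

Call:
{"fn": "servo_tool", "kwargs": {"rows": [[0,0.1,0,0,0,0,0],[0,0,0,0,0,0,0]]}}

```text
clock: 26.7
position: [577.0, 153.7, 85.1]
ee_rot: [-0.015, 1.0, -0.0, -0.0]
contact_force: [0.8, 0.4, -5.2]
gripper_width: 37.5
```

Call:
{"fn": "servo_tool", "kwargs": {"rows": [[0,0.1,0,0,0,0,0],[0,0,0,0,0,0,0]]}}

```text
clock: 26.9
position: [576.0, 153.7, 85.1]
ee_rot: [-0.015, 1.0, -0.0, -0.0]
contact_force: [0.7, 0.8, -5.1]
gripper_width: 37.5
```

Call:
{"fn": "servo_tool", "kwargs": {"rows": [[0,0.1,0,0,0,0,0],[0,0,0,0,0,0,0]]}}

```text
clock: 27.1
position: [575.0, 153.6, 85.1]
ee_rot: [-0.015, 1.0, -0.0, -0.0]
contact_force: [-0.7, -1.5, -5.0]
gripper_width: 37.3
```

Call:
{"fn": "servo_tool", "kwargs": {"rows": [[0,0.05,0,0,0,0,0],[0,0,0,0,0,0,0]]}}

```text
clock: 27.3
position: [574.6, 153.7, 85.1]
ee_rot: [-0.015, 1.0, 0.0, -0.0]
contact_force: [0.3, -0.1, -5.5]
gripper_width: 37.6
```

Call:
{"fn": "servo_tool", "kwargs": {"rows": [[0,0.05,0,0,0,0,0],[0,0,0,0,0,0,0]]}}

```text
clock: 27.5
position: [574.1, 153.6, 85.1]
ee_rot: [-0.015, 1.0, -0.0, -0.0]
contact_force: [-0.6, 0.7, -6.0]
gripper_width: 37.5
```

Call:
{"fn": "servo_tool", "kwargs": {"rows": [[0,0.05,0,0,0,0,0],[0,0,0,0,0,0,0]]}}

```text
clock: 27.7
position: [573.6, 153.6, 85.1]
ee_rot: [-0.015, 1.0, -0.0, -0.0]
contact_force: [0.6, 0.7, -5.5]
gripper_width: 37.4
```

Call:
{"fn": "servo_tool", "kwargs": {"rows": [[0,0.1,0,0,0,0,0],[0,0,0,0,0,0,0]]}}

```text
clock: 27.9
position: [573.0, 153.7, 85.3]
ee_rot: [-0.015, 1.0, 0.0, 0.001]
contact_force: [1.9, -0.2, -4.9]
gripper_width: 37.5
```

Call:
{"fn": "servo_tool", "kwargs": {"rows": [[0,0.1,0,0,0,0,0],[0,0,0,0,0,0,0]]}}

```text
clock: 28.1
position: [572.9, 153.8, 85.5]
ee_rot: [-0.015, 1.0, 0.0, 0.001]
contact_force: [3.8, -0.8, -6.7]
gripper_width: 36.9
```

Call:
{"fn": "servo_tool", "kwargs": {"rows": [[0,0.1,0,0,0,0,0],[0,0.05,0,0,0,0,0],[0,0,0,0,0,0,0],[0,0,0,0,0,0,0]]}}

```text
clock: 28.5
position: [572.7, 154.0, 85.8]
ee_rot: [-0.015, 1.0, 0.001, 0.003]
contact_force: [8.0, -2.2, -8.0]
gripper_width: 37.5
```

Call:
{"fn": "servo_tool", "kwargs": {"rows": [[0,0.05,0,0,0,0,0],[0,0,0,0,0,0,0],[0,0,0,0,0,0,0]]}}

```text
clock: 28.8
position: [572.7, 154.0, 85.9]
ee_rot: [-0.015, 1.0, 0.001, 0.003]
contact_force: [9.1, -1.6, -8.5]
gripper_width: 37.3
```

Call:
{"fn": "servo_tool", "kwargs": {"rows": [[0,0.05,0,0.02,0,0,0],[0,0,0,0,0,0,0],[0,0,0,0,0,0,0],[0,0,0,0,0,0,0],[0,0,0,0,0,0,0],[0,0,0,0,0,0,0]]}}

```text
clock: 29.4
position: [572.7, 154.0, 85.9]
ee_rot: [-0.015, 1.0, 0.001, 0.004]
contact_force: [10.2, -3.0, -7.8]
gripper_width: 37.4
```

Call:
{"fn": "servo_tool", "kwargs": {"rows": [[0,0,0,0,0,0,0],[0,0,0,0,0,0,0],[0,0,0,0,0,0,0],[0,0,0,0,0,0,0],[0,0,0,0,0,0,0],[0,0,0,0,0,0,0],[0,0,0,0,0,0,0],[0,0,0,0,0,0,0],[0,0,0,0,0,0,0],[0,0,0,0,0,0,0]]}}

```text
clock: 30.4
position: [572.7, 154.0, 85.9]
ee_rot: [-0.015, 1.0, 0.001, 0.004]
contact_force: [10.2, -2.5, -7.9]
gripper_width: 37.0
```

Call:
{"fn": "servo_tool", "kwargs": {"rows": [[0,0,0,0,0,0,0],[0,0,0,0,0,0,0],[0,0,0,0,0,0,0],[0,0,0,0,0,0,0],[0,0,0,0,0,0,0]]}}

```text
clock: 30.9
position: [572.7, 154.0, 85.9]
ee_rot: [-0.015, 1.0, 0.001, 0.004]
contact_force: [9.6, -1.9, -8.0]
gripper_width: 37.2
```

Refused: the gauge stayed at x=572.7 under about 10 N for about 1.9 s. I withdraw it and carry it back.

Call:
{"fn": "servo_tool", "kwargs": {"rows": [[0,-0.2,0,0,0,0,0],[0,-0.2,0,0,0,0,0],[0,-0.3,0,0,0,0,0],[0,-0.5,0,0,0,0,0],[0,-0.5,0,0,0,0,0],[0,-0.5,0,0,0,0,0],[0,-1,0,0,0,0,0],[0,-1.5,0,0,0,0,0],[0,-1,0,0,0,0,0],[0,0,0,-2,0,0,0],[0,0,0,-2.5,0,0,0],[0,0,0,-2,0,0,0]]}}

```text
clock: 32.1
position: [626.9, 155.1, 150.7]
ee_rot: [-0.014, 1.0, -0.0, 0.0]
contact_force: [-0.4, 1.1, -4.7]
gripper_width: 37.4
```

Call:
{"fn": "servo_tool", "kwargs": {"rows": [[0,0,0,0,0,0,-8.5],[0,0,0,0,0,0,-8.5],[0,0,0,0,0,0,-8.5],[0,0,0,0,0,0,-8.5],[0,0,0,0,0,0,-8.5],[0,0,0,0,0,0,-3.7],[0,0,0,0,0,0,0],[0,0,0,0,0,0,0]]}}

```text
clock: 32.9
position: [626.3, 155.1, 149.6]
ee_rot: [-0.405, 0.914, 0.0, -0.0]
contact_force: [-0.4, 0.3, -5.3]
gripper_width: 37.6
```

```bash
python3 - <<'E'
from h import *
s=read_state();print(s['position'],s['clock'],s['contact_force'])
Rm=R.from_quat([-.4073,.9133,0,0]).as_matrix();plan((489.3,-178.9,46.2),Rm)
w=grab('wrist','w6.png')
E
```

```text
[626.26519993 155.08439834 149.64689425] 32.9 [-0.36400515  0.31378165 -5.25906723]
shift cm [ 33.93 -12.31  10.35] turn deg [ 0.02 -0.02 -0.3 ]
```

Call:
{"fn": "servo_tool", "kwargs": {"rows": [[0,3.77,-1.37,0,0,0,0],[0,3.77,-1.37,0,0,0,0],[0,3.77,-1.37,0,0,0,0],[0,3.77,-1.37,0,0,0,0],[0,3.77,-1.37,0,0,0,0],[0,3.77,-1.37,0,0,0,0],[0,3.77,-1.37,0,0,0,0],[0,3.77,-1.37,0,0,0,0],[0,3.77,-1.37,0,0,0,-0.3],[0,0,0,0,0,0,0],[0,0,0,0,0,0,0],[0,0,0,0,0,0,0]]}}

```text
clock: 34.15
position: [490.5, -178.9, 150.2]
ee_rot: [-0.408, 0.913, -0.0, 0.0]
contact_force: [-0.0, -0.8, -5.8]
gripper_width: 37.3
```

```bash
python3 - <<'E'
from h import *
grab('wrist','w7.png');s=read_state();print(s['position'],s['clock'])
plan((489.3,-178.9,46.2),R.from_quat([-.4073,.9133,0,0]).as_matrix())
E
```

```text
[ 490.58176726 -178.57288236  150.13572588] 34.2
shift cm [ 0.12  0.08 10.39] turn deg [-0.03  0.03  0.14]
```

View pics/w7.png

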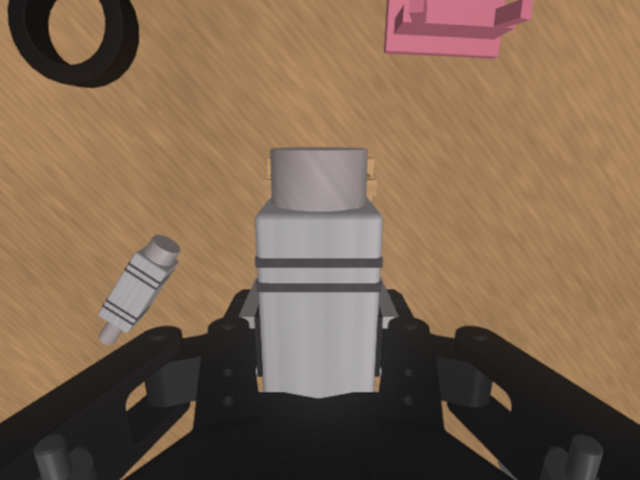

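The gauge hangs over the wooden cradle; the post rims show symmetrically at (269,175) and (374,175). The tape roll, small look-alike and pink cradle are untouched. I lower it.

Call:
{"fn": "servo_tool", "kwargs": {"rows": [[0,0.1,0.07,2,0,0,0],[0,0,0,3,0,0,0],[0,0,0,2,0,0,0],[0,0,0,1,0,0,0],[0,0,0,0.6,0,0,0],[0,0,0,0.4,0,0,0],[0,0,0,0,0,0,0],[0,0,0,0,0,0,0],[0,0,0,0,0,0,0]]}}

```text
clock: 35.1
position: [489.4, -179.5, 60.7]
ee_rot: [-0.408, 0.913, -0.0, 0.001]
contact_force: [-0.1, 0.3, -4.9]
gripper_width: 37.4
```

Call:
{"fn": "servo_tool", "kwargs": {"rows": [[0,0,0,0.3,0,0,0],[0,0,0,0.2,0,0,0],[0,0,0,0.2,0,0,0],[0,0,0,0,0,0,0],[0,0,0,0,0,0,0]]}}

```text
clock: 35.6
position: [488.7, -179.5, 52.8]
ee_rot: [-0.408, 0.913, 0.0, -0.0]
contact_force: [-0.1, 0.5, -4.7]
gripper_width: 37.6
```

Call:
{"fn": "servo_tool", "kwargs": {"rows": [[0,-0.07,0,0.2,0,0,0],[0,0,0,0.2,0,0,0],[0,0,0,0.1,0,0,0],[0,0,0,0,0,0,0],[0,0,0,0,0,0,0]]}}

```text
clock: 36.1
position: [489.2, -178.9, 47.9]
ee_rot: [-0.408, 0.913, 0.0, -0.0]
contact_force: [0.1, -0.2, -5.1]
gripper_width: 37.9
```

Call:
{"fn": "servo_tool", "kwargs": {"rows": [[0,0,0,0.1,0,0,0],[0,0,0,0.05,0,0,0],[0,0,0,0,0,0,0],[0,0,0,0,0,0,0]]}}

```text
clock: 36.5
position: [489.2, -178.9, 46.4]
ee_rot: [-0.408, 0.913, -0.0, -0.0]
contact_force: [-0.1, -0.1, -4.8]
gripper_width: 37.1
```

Call:
{"fn": "servo_tool", "kwargs": {"rows": [[0,0,0,0.05,0,0,0],[0,0,0,0.05,0,0,0],[0,0,0,0,0,0,0],[0,0,0,0,0,0,0]]}}

```text
clock: 36.9
position: [489.3, -178.9, 46.1]
ee_rot: [-0.408, 0.913, -0.0, 0.0]
contact_force: [-2.7, 1.1, 4.8]
gripper_width: 38.0
```

Call:
{"fn": "servo_tool", "kwargs": {"rows": [[0.6,0,0,0,0,0,0],[0.8,0,0,0,0,0,0],[1,0,0,0,0,0,0],[1,0,0,0,0,0,0],[1,0,0,0,0,0,0],[1,0,0,0,0,0,0],[1,0,0,0,0,0,0],[1,0,0,0,0,0,0]]}}

```text
clock: 37.7
position: [489.3, -178.9, 45.4]
ee_rot: [-0.408, 0.913, -0.0, 0.0]
contact_force: [-0.2, -0.7, -1.0]
gripper_width: 85.5
```

Call:
{"fn": "servo_tool", "kwargs": {"rows": [[1,0,0,-0.5,0,0,0],[1,0,0,-1.5,0,0,0],[1,0,0,-3,0,0,0],[1,0,0,-4,0,0,0],[1,0,0,-4,0,0,0],[1,0,0,-3,0,0,0],[1,0,0,0,0,0,0],[1,0,0,0,0,0,0]]}}

```text
clock: 38.5
position: [489.2, -178.8, 206.2]
ee_rot: [-0.408, 0.913, -0.0, 0.001]
contact_force: [-0.7, 0.4, -0.4]
gripper_width: 85.3
```

```bash
python3 - <<'E'
from h import *
w=grab('wrist','w8.png');s=read_state();print(s['position'],s['clock'],s['contact_force'],s['gripper_width'])
E
```

```text
[ 488.56463033 -178.7381424   205.00868857] 38.55 [-0.11762724  0.31044184 -1.17492689] 85.47011013646426
```

View pics/w8.png

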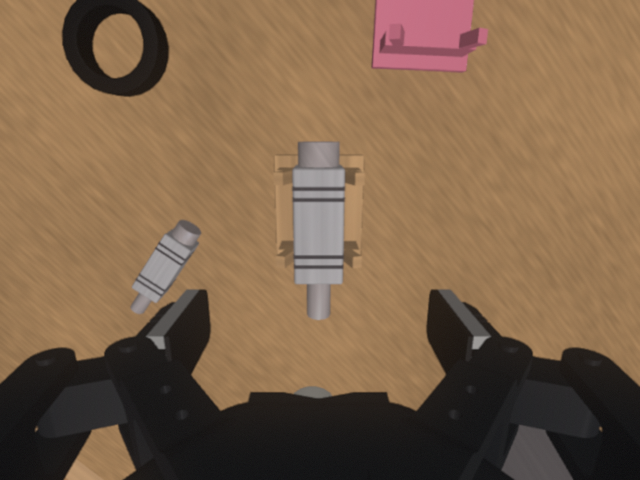

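The gauge lies level in the wooden cradle, with the handle from (293,168) to (344,283) as it was before the pick. The gripper is open and clear. I hand the job in.

```bash
python3 -c "
from bench import *
print(job_done())"
```

```text
the job is handed in; nothing more can be done
None
```

The gauge check is done and handed in at about 39 s on the robot's clock, well inside the 72 s limit; the hand-in gives no verdict.

- **Go end:** it slid all the way home. The shoulder met the foot at TCP x ≈ 562.5 mm, and I held it there about 1 s at about 8 N.
- **No-go end:** it entered the recess and stopped on the step at TCP x ≈ 572.7 mm. It moved no further under about 10 N held for about 1.9 s.
- **Force limit:** the highest push I read against the foot was about 10 N along the hole, against the 25 N limit. The reading comes only at the end of each move.
- **One small disagreement:** the two stops were 10.2 mm apart, where a perfectly centred grip would give 12 mm. The gauge sat about 0.5–0.8 mm off-centre in the fingers, which the wrist view also suggested. That still fits the no-go end sitting on the step; stopping short of it would have widened the gap.
- **Slight tilt:** during the no-go push the tool tilted about 0.4° and rose about 0.8 mm.
- **Return:** the gauge is back in the wooden cradle the same way round as it started. The last wrist view shows it lying in place with the gripper open and clear.
- **Bystanders:** the tape roll, the pink cradle and the smaller gauge look untouched in that view. I did not take a final picture of the jar and the stone, but the gripper stayed well clear of both.

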